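Load the finisher and click its guard shut

TASK

Stand the tall waisted wooden knob upright on the turntable of the little bench finisher, its foot flat inside the ring of brass studs. Then push the clear guard over it until its catch clicks and holds it shut when you let go; the guard is spring-loaded and slides back open if it is not caught, so push it home firmly but never with more than 25 N. Leave the low plain wooden chuck where it is.

Things in the scene. Friction and masses are not known exactly. Their poses are not given: they have to be found in the camera images.
- knob_center (a point): Centre, half-way up (z up), of the waisted wooden knob to be loaded, a turned piece 68 mm across its foot and 60 mm high with a small brass-coloured button on top, 0.13 kg, standing on the table left of the finisher. From its underside: foot 68 mm wide up to 14 mm, waist about 46 to 52 mm up to 36 mm, round head 53 mm wide from 36 to 50 mm (grip here).
- wood_chuck: Low plain turned wooden chuck, 62 mm across, 34 mm high, no waist; origin at the centre of its underside. A bystander: leave it in place. It and the knob may be in either of two places.
- base: Bench finisher, bolted down: grey base plate, top 22 mm above the table, from -90 to +65 mm in x and -142 to +215 mm in y of its origin, which lies on the table. Its +y is the guard's closing direction, z up. Rails 4 mm high at x = -48 and +48 mm; turntable at (0, +85) mm; a fixed grey end wall, top 84 mm above the table, across y = +178 to +185 mm.
- seat (a point): Where the knob's centre must come, on the turntable's axis, 57 mm above the table, axes as base. The steel turntable, 92 mm across, has its top 30 mm below this point (27 mm above the table). Six upright brass studs, 7 mm thick and 6 mm high, stand round it on a circle 85 mm across, leaving a space 78 mm across for the 68 mm foot.
- guard (a joint): Travel (m) of the guard: 0 = open, growing along the base's +y to shut. A spring pulls it open with 2 N when open, 4 N when shut; riding up under the catch pin takes 5 to 8 N more over the last 20 mm before the click, then the force drops. 3 mm past the click it meets a rubber buffer, stiffening by 8 N per mm. Let go when caught, it stays at the click position.
- push_pad (a point): Centre of the outer face of the black rubber pad, 90 mm wide, 50 mm high, on the closed -y end of the guard (a clear hood 108 mm wide, 135 mm long, 27 to 106 mm above the table, open towards the turntable). Moves with the guard; push it along the base's +y. 62 mm above the table; at y = -139 mm of the base when open. Axes as base.
- slot_mid (a point): Point 67 mm above the table on the base (axes as base), at (-66, +139) mm: middle of the slot on which the steel catch is clamped. The catch itself, 98 mm high, a sprung brass pin with a red cap over a steel bracket, stands anywhere from 18 mm short of it to 18 mm beyond in y and is not measured: the click comes at a guard travel between 126 and 162 mm.

How it is judged (in metres and radians):
On the way, in this order (a step that is already met when the one before it is completed fails the run):
1. the knob stands on the turntable inside the studs and is let go (horizontal distance between knob_center and seat below 0.008 m and z of knob_center in the frame of seat between -0.004 and 0.003 m and contact force between the fingers and knob below 0.2 N), for 0.2 s.
2. the guard stays shut by itself, caught by the catch and no longer pushed (value of joint guard above 0.121 m and contact force between the fingers and guard below 0.2 N), for 0.3 s.
At the end, for the whole second after the job is handed in: The guard stands shut and still, held by its catch alone (travel over 121 mm; uncaught it springs back open), and the knob stands upright on the turntable inside the studs: centre within 8 mm of the axis and 3 mm of its seated height, tilted under 0.1 rad (value of joint guard above 0.121 m and velocity of joint guard between -0.01 and 0.01 m/s and horizontal distance between knob_center and seat below 0.008 m and z of knob_center in the frame of seat between -0.004 and 0.003 m and angle between knob_center's own z axis and vertical below 0.1 rad); the robot touches nothing.
It fails at once if the robot presses on the guard with more than 25 N (contact force between any of the fingers, the arm and guard above 25 N).
It fails at once if the low wooden chuck is shifted by more than 20 mm (distance of wood_chuck from where it was at the start of the episode above 0.02 m).
It also fails if it takes over 61 s, if anything falls off the work surface, if the arm or the gripper's body presses on something with over 40 N, if the wrist force passes 120 N, or if a joint passes its speed limit or range.

ROBOT

A 6-joint arm with a two-finger parallel gripper is mounted at the origin on the work surface; the furniture and walls round the work are solid. World frame = base frame: x ahead of the robot, y to its left, z up, the work surface at z = 0. Lengths are in mm, angles in degrees, forces in N, time in s.
With the tool pointing down it reaches from about 300 to 850 mm from the base axis. Payload 4.2 kg.
Tool frame: the origin (TCP) lies on the centre line of the jaws, within the pads' length; the fingertips stand 11 mm ahead of it and the grasp point (between the pads) lies 8 mm behind it; z points along the fingers, y is the direction in which the jaws open and shut (so a half turn about z gives the same grasp; the last joint's range is limited). The gripper opens to 91 mm and grips with 3 to 60 N. Pads are 32 mm wide; open, the fingers measure 118 mm over their backs; the gripper's body (76 mm by 178 mm) begins 60 mm behind the grasp point.
Start: joints at [64.171, 18.312, 89.639, -0, 72.044, -1.146], TCP at [240.124, 522.48, 202.376] pointing down, gripper open.
Joint ranges: [-177.97, 177.97], [-48.28, 115.42], [12.27, 149.76], [-77.06, 257.06], [2.81, 150.46], [-146.56, 146.56]. Speed limits (degrees/s): [147.25, 147.25, 180, 180, 180, 180].

INTERFACE

Orientations are given as [roll, pitch, yaw] about the fixed x, y, z axes, in that order (R = Rz(yaw) Ry(pitch) Rx(roll)).
In Python, from workcell import env, grab_frame gives the robot as it stands. The module is installed in compiled form; this text tells all that it offers.
- The arm moves only by the tool arm_command, never from a script. Its argument "series" is one flat list of numbers, 6 for each row, row after row: the shift along the world's x, y, z each as a share of 400 mm, from -1 to 1, then the turn, a rotation vector about the world's x, y, z each as a share of 45 degrees, from -1 to 1. A call has 1 to 20 rows; each row shifts and turns the commanded pose from where the row before left it; what a row does not reach is not made up. A row lasts 1/12 s, in which the tool goes at most 41.7 mm and 7.16 degrees, less where a joint would pass 70% of its speed; a pose out of reach is approached as far as the arm can. A call with a number of a shift or a turn outside -1 to 1 is refused whole. A call with a gripper value outside its range is refused whole. "hand" is the opening, from 0 (shut) to 1 (fully open), set as the call begins (left out, the last holds). The fingers move at their own pace and stop on an object; "newtons" is the grip in N (left out, the last holds). Time passes only in rows, so rows that do not move let the fingers close. It gives the time, the measured TCP pose, the force and the opening at its end, in the units of the state.
- env.state(): the state, without advancing time (a new reading comes with each control period).
- grab_frame(name): name is "side" or "top"; returns a dict with "frame" (384x512x3 uint8, red, green, blue), "intrinsics" (3x3 intrinsics, pixels), "R" (3x3) and "t" (3): a world point X has camera coordinates R X + t. Camera axes: x right, y down, z forward; pixel columns grow to the right and rows downward; lengths in mm; the calibration is good to about 2 mm. A picture is of the moment at which its call begins. There is no depth.
- env.job_done(): hands the job in, once; it reports no verdict.
The state is a dict: "time_s": time; "qpos": joint angles; "qvel": joint speeds; "effort": joint torques, N m; "ee_pos": TCP position; "ee_rot": TCP orientation; "force": force on the tool from outside, world axes, zero at the start; "torque": the same for the moment, N m; "gripper_width": finger opening in mm.
Only numpy, scipy, OpenCV 4.12 (cv2) and the standard library are available. Lean on these libraries where they do the work, as an engineer would, in place of code of your own. Each camera call takes 0.05 s, during which the arm holds its last target.

## Working session

There is one attempt and no reset: what is moved stays moved. The work goes in short steps, Python scripts to look and compute and a tool call to move; the robot and the scene stay as the last step left them, time stands still between calls to the robot, and variables do not carry over. Pictures are saved under pics/ and viewed, and the job is handed in when it is done.

Besides the shell and the picture viewer there is one more tool, called after "Emit:" as name(argument=value, ...), one argument or row to a line, values as JSON. arm_command: Moves the arm, as the interface text tells. Shift numbers are shares of 400 mm and turn numbers shares of 45 degrees, none past 1 either way. Its arguments: {"type":"object","properties":{"series":{"type":"array"},"hand":{"type":"number"},"newtons":{"type":"number"}},"required":["series"]}

```bash
mkdir -p pics; python3 - <<'E'
from workcell import env, grab_frame
import cv2,pickle
print(env.state())
for n in("side","top"):
    d=grab_frame(n); pickle.dump(d,open(n+'.pkl','wb'))
    cv2.imwrite(f'pics/{n}0.png',d['frame'][:,:,::-1]); print(n,d['intrinsics'].tolist(),d['R'].tolist(),d['t'].tolist())
E
```

```text
{'time_s': 0.0, 'qpos': array([ 6.41683351e+01,  1.83499465e+01,  8.97061402e+01,  3.81287694e-04,
        7.20445032e+01, -1.14505506e+00]), 'qvel': array([-0.03112975, -0.00301631,  0.040683  ,  0.00478658,  0.06031012,
       -0.00607873]), 'effort': array([ 1.29992721e-03, -4.12465811e+01, -2.31970417e+01,  7.27177807e-02,
        4.60649945e-02, -1.45769591e-04]), 'ee_pos': array([239.90974129, 521.9756126 , 201.5390971 ]), 'ee_rot': array([-1.79899437e+02, -2.37259096e-03,  1.55313270e+02]), 'force': array([ 0.16025375,  0.6101503 , -0.01830544]), 'torque': array([ 0.03491106,  0.00960584, -0.00643524]), 'gripper_width': 91.3351704659998}
side [[432.2637057758333, 0.0, 255.63810532297484], [0.0, 432.2637057758333, 193.11918374233088], [0.0, 0.0, 1.0]] [[0.9643029552822702, -0.2643706710786675, -0.015098301470523936], [-0.16200753965326006, -0.5439069225061445, -0.8233582554061095], [0.20945970383197132, 0.7964128376183485, -0.5673210947490962]] [-377.6677900800222, 138.812600144101, 1095.5588167173457]
top [[387.51732760152555, 0.0, 259.09794959316093], [0.0, 387.51732760152555, 191.5439558159548], [0.0, 0.0, 1.0]] [[0.09381791314938981, -0.995572386758975, 0.005815659492416691], [-0.9743425964911614, -0.09301454514753019, -0.2049507234772781], [0.20458422186267242, 0.013561604404946121, -0.9787550148279236]] [9.088120970632422, 427.5828803236794, 830.5448380058829]
```

View pics/side0.png

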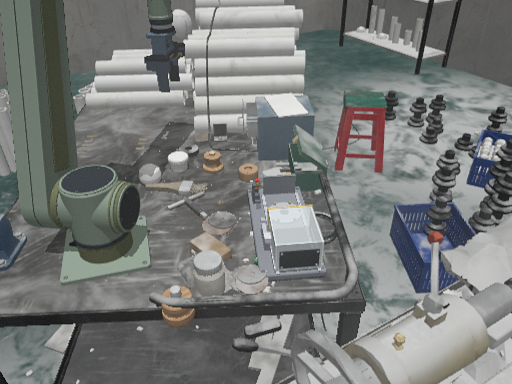

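View pics/top0.png

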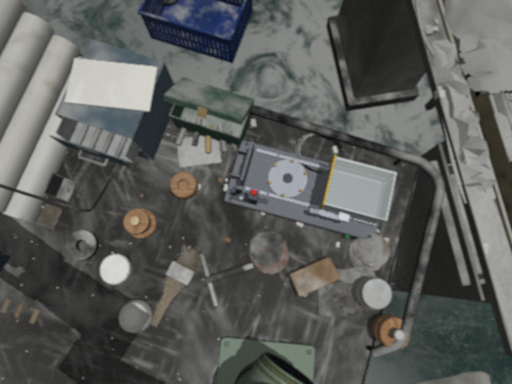

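```bash
cat > h.py <<'E'
import numpy as np,pickle,cv2
def cam(d): return np.array(d['intrinsics']),np.array(d['R']),np.array(d['t'])
def proj(d,X):
    K,R,t=cam(d); p=(np.atleast_2d(X)@R.T+t)@K.T; return p[:,:2]/p[:,2:]
def onz(d,uv,z):
    K,R,t=cam(d); r=R.T@np.linalg.inv(K)@np.array([uv[0],uv[1],1.]); c=-R.T@t
    return c+r*(z-c[2])/r[2]
def crop(d,x0,y0,x1,y1,s,fn):
    im=cv2.resize(d['frame'][y0:y1,x0:x1,::-1],None,fx=s,fy=s,interpolation=cv2.INTER_CUBIC); cv2.imwrite(fn,im)
E
python3 - <<'E'
from h import *
t=pickle.load(open('top.pkl','rb'));s=pickle.load(open('side.pkl','rb'))
crop(t,220,130,410,250,4,'pics/t1.png'); crop(t,110,160,210,250,6,'pics/t2.png')
crop(s,190,140,340,290,4,'pics/s1.png')
E
```

```text
(no output)
```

View pics/t1.png

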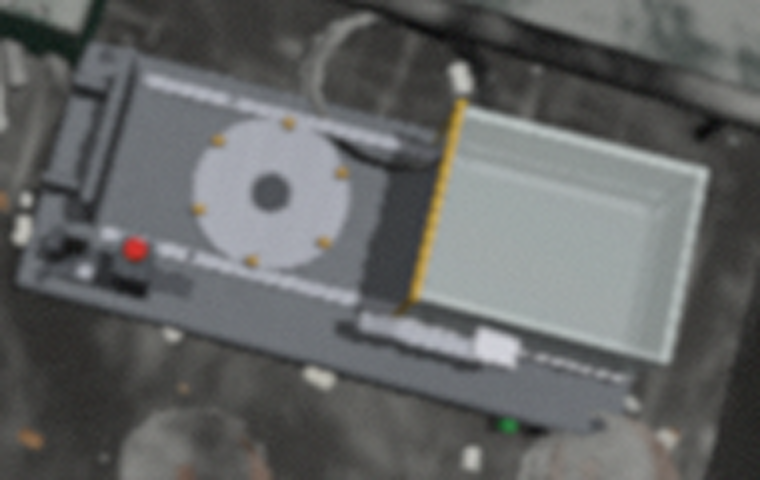

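View pics/t2.png

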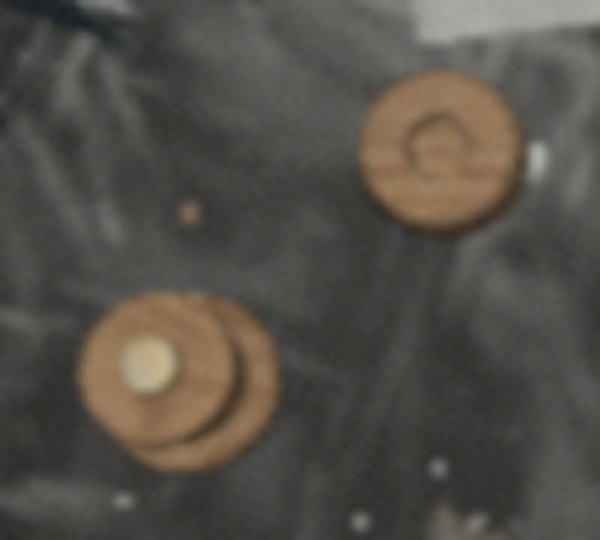

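View pics/s1.png

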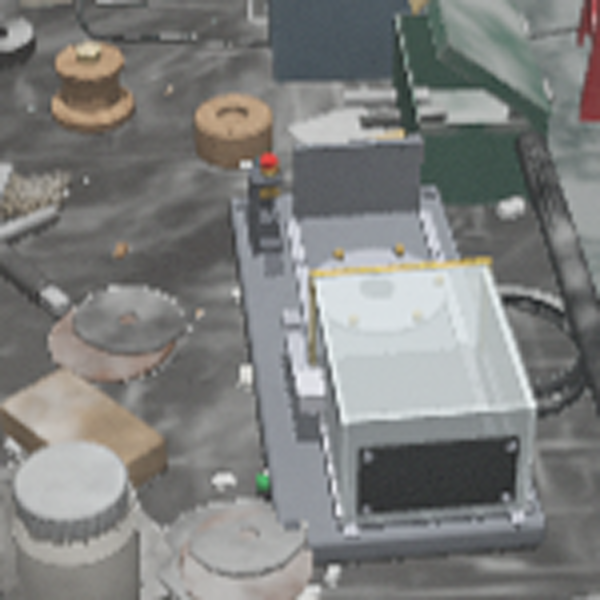

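```bash
cat > fit.py <<'E'
from h import *
from scipy.optimize import least_squares
t=pickle.load(open('top.pkl','rb'));s=pickle.load(open('side.pkl','rb'))
T=lambda u,v:np.array([(u+.5)/4-.5+220,(v+.5)/4-.5+130])
S=lambda u,v:np.array([(u+.5)/4-.5+190,(v+.5)/4-.5+140])
studs=[T(*a) for a in [(288,122),(218,140),(198,209),(251,260),(323,241),(342,172)]]
obs=[]
for i,p in enumerate(studs): obs.append(('stud',i,t,p))
pts=[(t,T(97,42),(65,215,22)),(t,T(18,285),(-90,215,22)),(t,T(605,430),(-90,-142,22)),
(s,S(232,200),(-90,215,22)),(s,S(283,530),(-90,-142,22)),(s,S(545,543),(65,-142,22)),
(s,S(360,445),(-45,-139,87)),(s,S(518,437),(45,-139,87)),(s,S(515,500),(45,-139,37)),(s,S(360,515),(-45,-139,37)),
(t,T(270.5,192),(0,85,27))]
def W(p,X):
    c,sn=np.cos(p[2]),np.sin(p[2]); X=np.asarray(X,float)
    return np.array([p[0]+c*X[0]-sn*X[1],p[1]+sn*X[0]+c*X[1],X[2]])
def res(p,full=False):
    r=[]
    for _,i,d,uv in obs:
        a=p[3]+i*np.pi/3
        r.append(proj(d,W(p,(42.5*np.cos(a),85+42.5*np.sin(a),33)))[0]-uv)
    for d,uv,X in pts: r.append(proj(d,W(p,X))[0]-uv)
    return np.array(r) if full else np.concatenate(r)
if __name__=='__main__':
    best=min((least_squares(res,[500,0,y,a],loss='soft_l1',x_scale=[100,100,.3,.3]) for y in(-.4,0,.4) for a in np.linspace(0,1,4)),key=lambda r:r.cost)
    p=best.x; print(p,np.degrees(p[2:]),best.cost); print(np.round(res(p,True),1).tolist())
    np.save('base.npy',p)
    print('seat',W(p,(0,85,57)),'pad',W(p,(0,-139,62)),'slot',W(p,(-66,139,67)))
    U=lambda u,v:((u+.5)/6-.5+110,(v+.5)/6-.5+160)
    print('btn',onz(t,U(149,365),60),'head',onz(t,U(160,368),50))
    def circ(c,z,r): 
        a=np.linspace(0,2*np.pi,72); return np.c_[c[0]+r*np.cos(a),c[1]+r*np.sin(a),np.full(72,z)]
    im=cv2.resize(t['frame'][160:250,110:210,::-1],None,fx=6,fy=6,interpolation=cv2.INTER_CUBIC)
    ims=cv2.resize(s['frame'][140:290,190:340,::-1],None,fx=4,fy=4,interpolation=cv2.INTER_CUBIC)
    c=onz(t,U(149,365),60); ch=onz(t,U(440,150),34); print('chuck',ch)
    for z,r in((0,34),(14,34),(50,26.5)):
        for d,I,f,o in((t,im,6,(110,160)),(s,ims,4,(190,140))):
            q=(proj(d,circ(c,z,r))-o+.5)*f-.5
            cv2.polylines(I,[q.astype(int)],True,(0,255,0),1)
    for d,I,f,o in((t,im,6,(110,160)),(s,ims,4,(190,140))):
        for z in(0,34):
            cv2.polylines(I,[((proj(d,circ(ch,z,31))-o+.5)*f-.5).astype(int)],True,(255,0,0),1)
    cv2.imwrite('pics/ov.png',np.hstack([im[:,:],]));cv2.imwrite('pics/ovs.png',ims)
    print(onz(s,S(268,158),98), )
E
python3 fit.py
```

```text
[ 4.52969860e+02 -9.60728563e+01 -1.68434983e-01 -3.16194990e-03] [-9.65061366 -0.18116638] 19.97870470323386
[[0.3, -0.1], [0.2, -0.1], [0.5, -0.2], [0.4, -0.1], [0.3, 0.0], [-0.0, -0.0], [-3.0, -1.3], [-1.3, -0.3], [3.8, 3.9], [-1.0, -1.7], [-0.9, 3.1], [0.9, -5.8], [-0.2, 0.4], [0.8, -0.8], [-0.0, -0.0], [-0.5, -0.6], [-0.0, 0.1]]
seat [467.21923327 -12.27574804  57.        ] pad [ 429.66794364 -233.10577464   62.        ] slot [411.20578633  52.02428121  67.        ]
btn [331.75977013 313.48367326  60.        ] head [332.06693399 312.57644352  50.        ]
chuck [426.59381103 224.79291055  34.        ]
[410.78103853  54.09384801  98.        ]
```

```bash
sleep 2
```

```text
(no output)
```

View pics/ov.png

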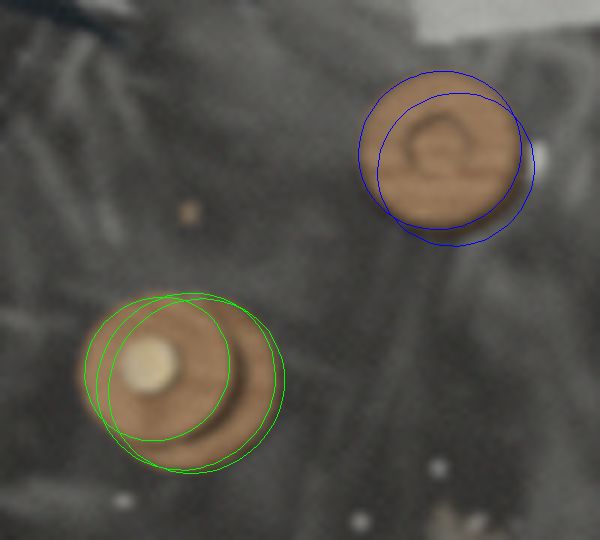

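View pics/ovs.png

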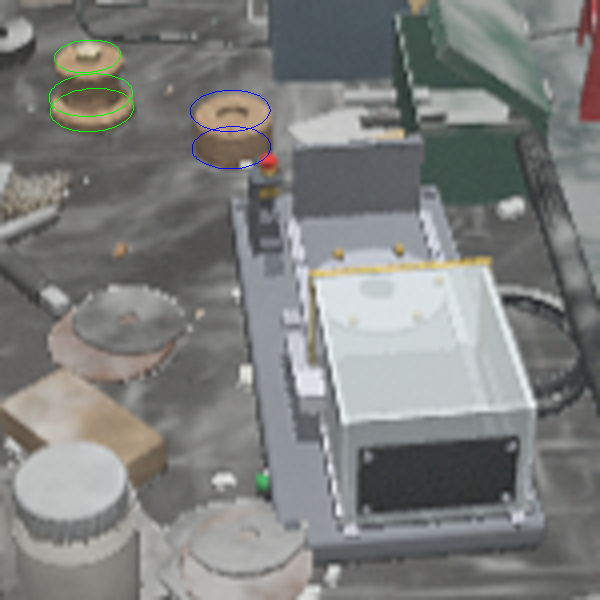

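Emit:
arm_command(
  series=[0.0192, -0.0435, 0, 0, 0, -0.139, 0.0192, -0.0435, 0, 0, 0, -0.139, 0.0192, -0.0435, 0, 0, 0, -0.139, 0.0192, -0.0435, 0, 0, 0, -0.139, 0.0192, -0.0435, 0, 0, 0, -0.139, 0.0192, -0.0435, 0, 0, 0, -0.139, 0.0192, -0.0435, 0, 0, 0, -0.139, 0.0192, -0.0435, 0, 0, 0, -0.139, 0.0192, -0.0435, 0, 0, 0, -0.139, 0.0192, -0.0435, 0, 0, 0, -0.139, 0.0192, -0.0435, 0, 0, 0, -0.139, 0.0192, -0.0435, 0, 0, 0, -0.139, 0, 0, 0, 0, 0, 0, 0, 0, 0, 0, 0, 0, 0, 0, 0, 0, 0, 0],
  hand=1,
  newtons=20,
)

```text
time_s: 1.35
ee_pos: [332.1, 314.2, 202.3]
ee_rot: [-180.0, -0.0, 80.3]
force: [0.5, 0.9, 0.5]
gripper_width: 91.4
```

Emit:
arm_command(
  series=[0, -0.0025, -0.07, 0, 0, 0, 0, 0, -0.07, 0, 0, 0, 0, 0, -0.07, 0, 0, 0, 0, 0, -0.07, 0, 0, 0, 0, 0, -0.05, 0, 0, 0, 0, 0, -0.03, 0, 0, 0, 0, 0, -0.03, 0, 0, 0, 0, 0, -0.0265, 0, 0, 0, 0, 0, 0, 0, 0, 0, 0, 0, 0, 0, 0, 0],
)

```text
time_s: 2.18
ee_pos: [331.8, 313.3, 35.4]
ee_rot: [-180.0, 0.0, 80.4]
force: [0.2, 0.0, 0.5]
gripper_width: 91.1
```

```bash
python3 - <<'E'
from workcell import env, grab_frame
from h import *
d=grab_frame('side'); crop(d,150,60,330,240,4,'pics/s2.png')
E
```

```text
(no output)
```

View pics/s2.png

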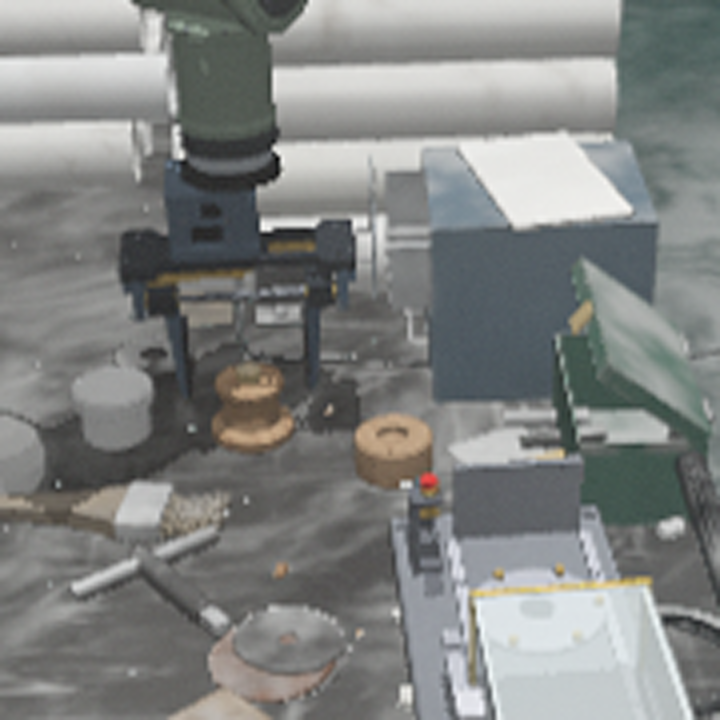

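```bash
python3 - <<'E'
from h import *
s=pickle.load(open('side.pkl','rb'))
c=np.array([331.8,313.3,24.4]); j=np.array([np.cos(np.radians(-9.65)),np.sin(np.radians(-9.65)),0])
for k in(-59,-46,0,46,59): print(k,(proj(s,c+k*j)[0]-[150,60])*4)
E
```

```text
-59 [175.39342003 406.93103641]
-46 [191.5661083  405.91376995]
0 [248.6165973  402.32527878]
46 [305.39422677 398.75395054]
59 [321.39089577 397.74775574]
```

Emit:
arm_command(
  series=[0, 0, 0, 0, 0, 0, 0, 0, 0, 0, 0, 0, 0, 0, 0, 0, 0, 0, 0, 0, 0, 0, 0, 0, 0, 0, 0, 0, 0, 0, 0, 0, 0, 0, 0, 0, 0, 0, 0, 0, 0, 0, 0, 0, 0, 0, 0, 0, 0, 0, 0, 0, 0, 0],
  hand=0,
  newtons=20,
)

```text
time_s: 2.98
ee_pos: [332.7, 312.9, 36.9]
ee_rot: [179.9, -0.1, 80.3]
force: [-1.6, -0.7, 9.2]
gripper_width: 49.8
```

```bash
python3 - <<'E'
from workcell import env, grab_frame
from h import *
print(env.state()['ee_pos'],env.state()['force'])
d=grab_frame('side'); crop(d,180,120,240,180,10,'pics/s3.png')
E
```

```text
[332.73318141 312.94203202  36.87213967] [-1.55604572 -0.68733862  9.18060519]
```

View pics/s3.png

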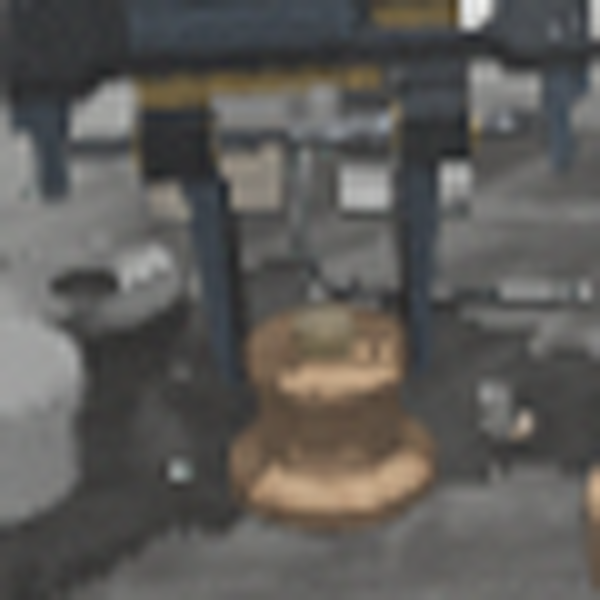

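```bash
python3 - <<'E'
from workcell import env, grab_frame
from h import *
s=pickle.load(open('side.pkl','rb'))
d=grab_frame('top'); crop(d,90,140,210,240,6,'pics/t3.png')
j=np.array([np.cos(np.radians(-9.65)),np.sin(np.radians(-9.65)),0]);k=np.array([-j[1],j[0],0])
c=np.array([332.7,313,25.9])
for a in(-30,30):
  for b in(-16,0,16): print(a,b,((proj(s,c+a*j+b*k)[0]-[180,120])*10).round())
E
```

```text
-30 -16 [231. 433.]
-30 0 [231. 408.]
-30 16 [231. 383.]
30 -16 [419. 421.]
30 0 [417. 396.]
30 16 [415. 372.]
```

View pics/t3.png

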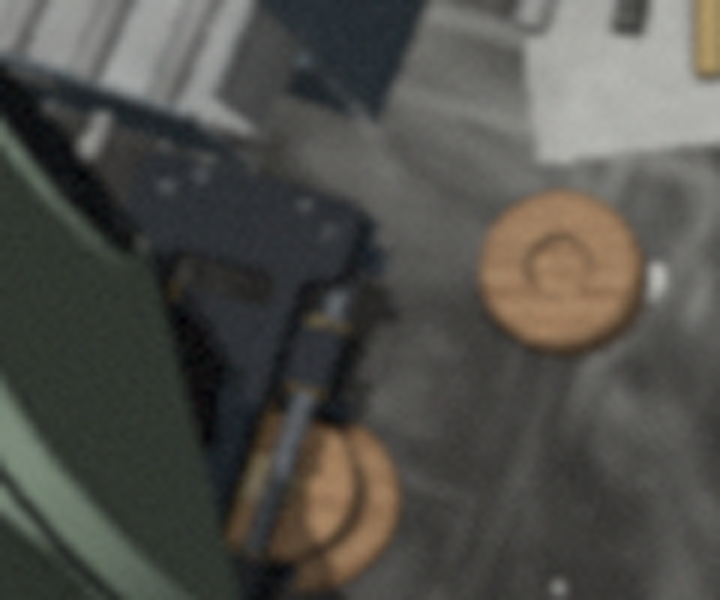

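```bash
python3 - <<'E'
from h import *
t=pickle.load(open('top.pkl','rb'))
j=np.array([np.cos(np.radians(-9.65)),np.sin(np.radians(-9.65)),0]);k=np.array([-j[1],j[0],0])
for z in (26,50,100):
 for a in(-27,27):
  for b in(-16,0,16): print(z,a,b,((proj(t,np.array([332.7,313,z])+a*j+b*k)[0]-[90,140])*6).round())
E
```

```text
26 -27 -16 [313. 572.]
26 -27 0 [273. 561.]
26 -27 16 [232. 550.]
26 27 -16 [359. 435.]
26 27 0 [319. 424.]
26 27 16 [279. 413.]
50 -27 -16 [294. 566.]
50 -27 0 [253. 555.]
50 -27 16 [211. 543.]
50 27 -16 [341. 425.]
50 27 0 [300. 414.]
50 27 16 [259. 402.]
100 -27 -16 [251. 552.]
100 -27 0 [207. 540.]
100 -27 16 [163. 528.]
100 27 -16 [302. 402.]
100 27 0 [258. 390.]
100 27 16 [214. 379.]
```

Emit:
arm_command(
  series=[0, 0, 0, 0, 0, 0, 0, 0, 0, 0, 0, 0, 0, 0, 0, 0, 0, 0, 0, 0, 0, 0, 0, 0, 0, 0, 0, 0, 0, 0, 0, 0, 0, 0, 0, 0],
  hand=1,
)

```text
time_s: 3.58
ee_pos: [332.2, 312.6, 35.6]
ee_rot: [-180.0, 0.0, 80.3]
force: [-0.5, 0.5, 0.5]
gripper_width: 87.3
```

```bash
python3 - <<'E'
from workcell import env, grab_frame
from h import *
print(env.state()['ee_pos'],env.state()['force'])
d=grab_frame('side'); crop(d,180,120,240,180,10,'pics/s4.png')
E
```

```text
[332.21460219 312.60170904  35.58402475] [-0.54501232  0.53157096  0.45689346]
```

View pics/s4.png

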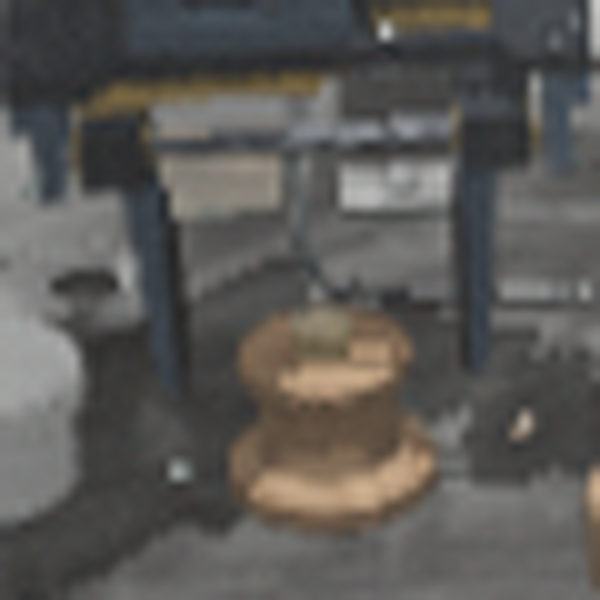

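Emit:
arm_command(
  series=[0, 0, -0.006, 0, 0, 0, 0, 0, -0.006, 0, 0, 0, 0, 0, 0, 0, 0, 0],
)

```text
time_s: 3.88
ee_pos: [331.9, 312.3, 30.4]
ee_rot: [-180.0, 0.1, 80.3]
force: [0.1, -0.5, 0.3]
gripper_width: 91.2
```

Emit:
arm_command(
  series=[0, 0, 0, 0, 0, 0, 0, 0, 0, 0, 0, 0, 0, 0, 0, 0, 0, 0, 0, 0, 0, 0, 0, 0, 0, 0, 0, 0, 0, 0, 0, 0, 0, 0, 0, 0, 0, 0, 0, 0, 0, 0, 0, 0, 0, 0, 0, 0, 0, 0, 0, 0, 0, 0],
  hand=0,
)

```text
time_s: 4.63
ee_pos: [332.3, 312.7, 31.0]
ee_rot: [180.0, -0.0, 80.3]
force: [-0.6, -0.3, -0.1]
gripper_width: 51.8
```

Emit:
arm_command(
  series=[0, 0, 0.01, 0, 0, 0, 0, 0, 0.03, 0, 0, 0, 0, 0, 0.05, 0, 0, 0, 0, 0, 0.07, 0, 0, 0, 0, 0, 0.07, 0, 0, 0, 0, 0, 0.07, 0, 0, 0, 0, 0, 0.04, 0, 0, 0, 0, 0, 0.01, 0, 0, 0, 0, 0, 0, 0, 0, 0, 0, 0, 0, 0, 0, 0],
)

```text
time_s: 5.47
ee_pos: [331.6, 312.0, 170.0]
ee_rot: [-179.9, 0.1, 80.3]
force: [-0.0, -0.3, -2.1]
gripper_width: 51.3
```

```bash
python3 - <<'E'
from workcell import env, grab_frame
from h import *
print(env.state()['ee_pos'],env.state()['force'])
d=grab_frame('side'); crop(d,160,60,260,180,6,'pics/s5.png')
E
```

```text
[331.59776761 312.04263679 169.97385338] [-0.01979346 -0.28107963 -2.11382336]
```

View pics/s5.png

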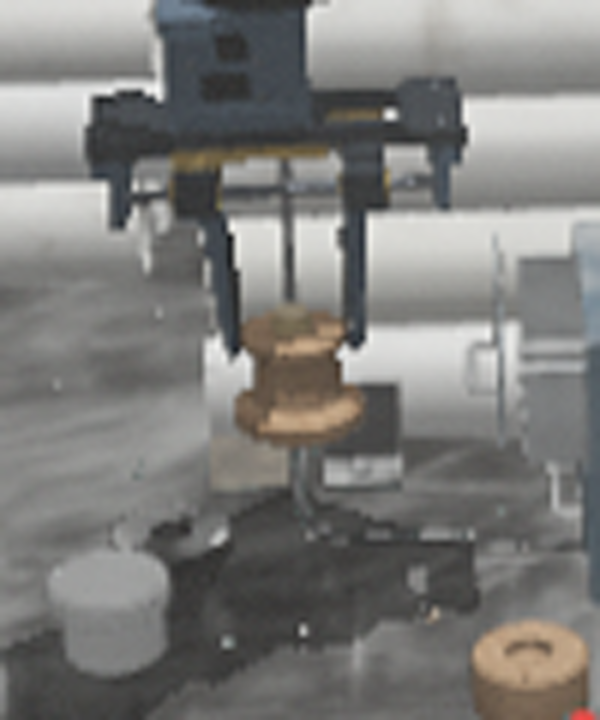

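Emit:
arm_command(
  series=[0.0212, -0.0507, 0, 0, 0, 0, 0.0212, -0.0507, 0, 0, 0, 0, 0.0212, -0.0507, 0, 0, 0, 0, 0.0212, -0.0507, 0, 0, 0, 0, 0.0212, -0.0507, 0, 0, 0, 0, 0.0212, -0.0507, 0, 0, 0, 0, 0.0212, -0.0507, 0, 0, 0, 0, 0.0212, -0.0507, 0, 0, 0, 0, 0.0212, -0.0507, 0, 0, 0, 0, 0.0212, -0.0507, 0, 0, 0, 0, 0.0212, -0.0507, 0, 0, 0, 0, 0.0212, -0.0507, 0, 0, 0, 0, 0.0212, -0.0507, 0, 0, 0, 0, 0.0212, -0.0507, 0, 0, 0, 0, 0.0212, -0.0507, 0, 0, 0, 0, 0.0212, -0.0507, 0, 0, 0, 0, 0, 0, 0, 0, 0, 0, 0, 0, 0, 0, 0, 0],
)

```text
time_s: 7.02
ee_pos: [467.2, -12.4, 169.3]
ee_rot: [-179.8, 0.0, 80.1]
force: [-0.3, -0.1, -1.8]
gripper_width: 51.6
```

Emit:
arm_command(
  series=[0, 0, -0.04, 0, 0, 0, 0, 0, -0.05, 0, 0, 0, 0, 0, -0.05, 0, 0, 0, 0, 0, -0.04, 0, 0, 0, 0, 0, -0.03, 0, 0, 0, 0, 0, -0.015, 0, 0, 0, 0, 0, 0, 0, 0, 0, 0, 0, 0, 0, 0, 0],
)

```text
time_s: 7.68
ee_pos: [467.7, -11.3, 80.8]
ee_rot: [-180.0, -0.0, 80.3]
force: [0.4, -0.4, -2.1]
gripper_width: 51.7
```

```bash
python3 - <<'E'
from workcell import env, grab_frame
from h import *
from fit import W
st=env.state();print(st['ee_pos'],st['ee_rot'],st['force'])
p=np.load('base.npy')
z0=st['ee_pos'][2]-31
for n,b,f in(('side',(230,160,330,260),7),('top',(230,130,350,230),6)):
    d=grab_frame(n); x0,y0,x1,y1=b
    I=cv2.resize(d['frame'][y0:y1,x0:x1,::-1],None,fx=f,fy=f,interpolation=cv2.INTER_CUBIC)
    a=np.linspace(0,2*np.pi,72)
    for z,r in((z0,34),(z0+14,34)):
        q=(proj(d,np.c_[st['ee_pos'][0]+r*np.cos(a),st['ee_pos'][1]+r*np.sin(a),0*a+z])-(x0,y0)+.5)*f-.5
        cv2.polylines(I,[q.astype(int)],True,(0,255,0),1)
    cv2.imwrite(f'pics/{n}6.png',I)
print('seat err',W(p,(0,85,57))[:2]-st['ee_pos'][:2])
E
```

```text
[467.65349594 -11.28294326  80.81012325] [-1.79951984e+02 -5.45486814e-04  8.02953262e+01] [ 0.37666911 -0.37259403 -2.10282951]
seat err [-0.43426267 -0.99280478]
```

View pics/side6.png

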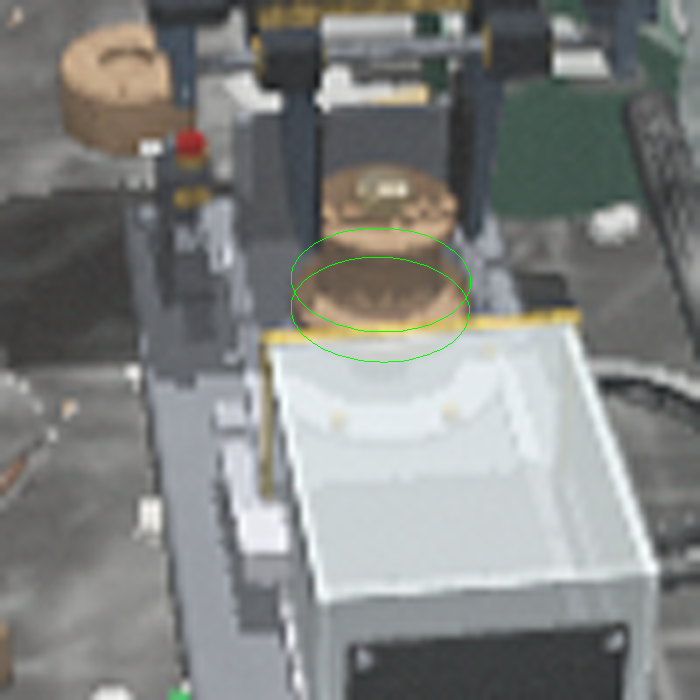

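View pics/top6.png

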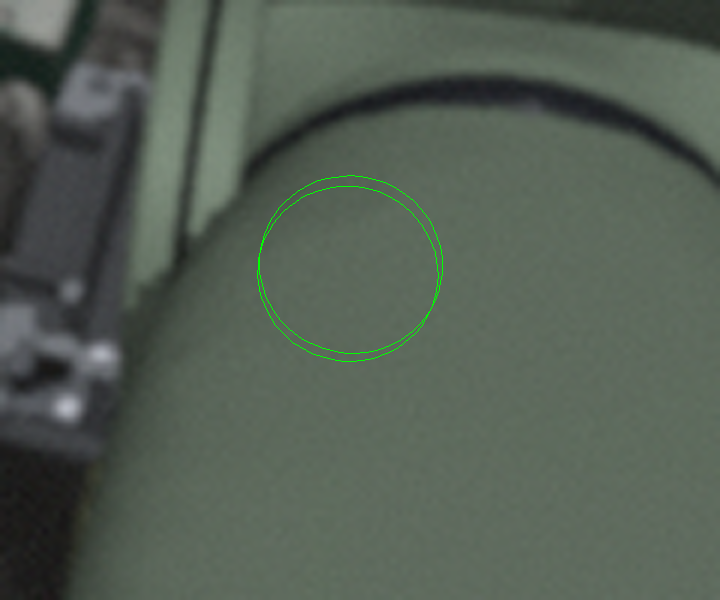

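Emit:
arm_command(
  series=[-0.001, -0.0025, -0.015, 0, 0, 0, 0, 0, -0.015, 0, 0, 0, 0, 0, -0.012, 0, 0, 0, 0, 0, -0.007, 0, 0, 0, 0, 0, 0, 0, 0, 0, 0, 0, 0, 0, 0, 0],
)

```text
time_s: 8.28
ee_pos: [467.4, -12.8, 61.1]
ee_rot: [-180.0, 0.0, 80.3]
force: [-0.2, -0.0, -0.6]
gripper_width: 51.6
```

Emit:
arm_command(
  series=[0, 0, -0.003, 0, 0, 0, 0, 0, -0.003, 0, 0, 0, 0, 0, 0, 0, 0, 0, 0, 0, 0, 0, 0, 0],
)

```text
time_s: 8.62
ee_pos: [467.6, -12.8, 59.0]
ee_rot: [180.0, -0.0, 80.3]
force: [0.3, 0.8, -0.7]
gripper_width: 51.4
```

Emit:
arm_command(
  series=[0, 0, -0.002, 0, 0, 0, 0, 0, -0.002, 0, 0, 0, 0, 0, 0, 0, 0, 0, 0, 0, 0, 0, 0, 0],
)

```text
time_s: 8.95
ee_pos: [467.9, -12.7, 58.0]
ee_rot: [179.9, -0.0, 80.3]
force: [-1.5, 0.4, 4.4]
gripper_width: 51.7
```

```bash
python3 - <<'E'
from workcell import env, grab_frame
from h import *
print(env.state()['ee_pos'],env.state()['force'])
d=grab_frame('side'); crop(d,230,160,330,260,7,'pics/s7.png')
E
```

```text
[467.86180444 -12.65182332  57.9835305 ] [-1.54149397  0.40093663  4.40454808]
```

View pics/s7.png

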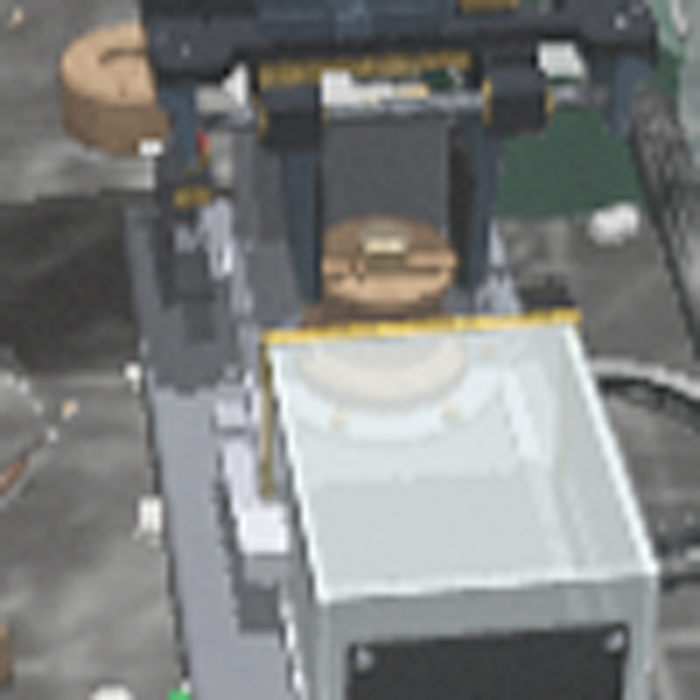

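Emit:
arm_command(
  series=[0, 0, 0, 0, 0, 0, 0, 0, 0, 0, 0, 0, 0, 0, 0, 0, 0, 0, 0, 0, 0, 0, 0, 0, 0, 0, 0, 0, 0, 0, 0, 0, 0, 0, 0, 0, 0, 0, 0, 0, 0, 0, 0, 0, 0, 0, 0, 0],
  hand=1,
)

```text
time_s: 9.67
ee_pos: [467.6, -12.8, 57.3]
ee_rot: [180.0, 0.0, 80.3]
force: [0.1, -0.8, 0.0]
gripper_width: 91.3
```

Emit:
arm_command(
  series=[0, 0, 0.02, 0, 0, 0, 0, 0, 0.05, 0, 0, 0, 0, 0, 0.08, 0, 0, 0, 0, 0, 0.08, 0, 0, 0, 0, 0, 0.08, 0, 0, 0, 0, 0, 0.08, 0, 0, 0, 0, 0, 0.06, 0, 0, 0, 0, 0, 0.02, 0, 0, 0, 0, 0, 0, 0, 0, 0],
)

```text
time_s: 10.42
ee_pos: [468.7, -12.8, 247.8]
ee_rot: [179.7, -0.0, 80.3]
force: [-0.1, -0.4, -0.3]
gripper_width: 91.1
```

Emit:
arm_command(
  series=[-0.0082, -0.0466, 0, 0, 0, 0, -0.0082, -0.0466, 0, 0, 0, 0, -0.0082, -0.0466, 0, 0, 0, 0, -0.0082, -0.0466, 0, 0, 0, 0, -0.0082, -0.0466, 0, 0, 0, 0, -0.0082, -0.0466, 0, 0, 0, 0, -0.0082, -0.0466, 0, 0, 0, 0, -0.0082, -0.0466, 0, 0, 0, 0, -0.0082, -0.0466, 0, 0, 0, 0, -0.0082, -0.0466, 0, 0, 0, 0, -0.0082, -0.0466, 0, 0, 0, 0, -0.0082, -0.0466, 0, 0, 0, 0, -0.0082, -0.0466, 0, 0, 0, 0, -0.0082, -0.0466, 0, 0, 0, 0, 0, 0, 0, 0, 0, 0, 0, 0, 0, 0, 0, 0],
  hand=0,
)

```text
time_s: 11.75
ee_pos: [420.7, -273.6, 243.4]
ee_rot: [-179.8, -0.1, 80.2]
force: [0.3, -0.1, 0.1]
gripper_width: 0.7
```

```bash
python3 - <<'E'
from workcell import env, grab_frame
from h import *
from fit import W
p=np.load('base.npy');a=np.linspace(0,2*np.pi,72);c=W(p,(0,85,57))
for n,b,f in(('side',(200,140,360,300),4),('top',(230,130,430,250),4)):
    d=grab_frame(n); x0,y0,x1,y1=b;pickle.dump(d,open(n+'8.pkl','wb'))
    I=cv2.resize(d['frame'][y0:y1,x0:x1,::-1],None,fx=f,fy=f,interpolation=cv2.INTER_CUBIC)
    for z,r in((77,26.5),(41,34)):
        q=(proj(d,np.c_[c[0]+r*np.cos(a),c[1]+r*np.sin(a),0*a+z])-(x0,y0)+.5)*f-.5
        cv2.polylines(I,[q.astype(int)],True,(0,255,0),1)
    cv2.imwrite(f'pics/{n}8.png',I)
E
```

```text
(no output)
```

View pics/side8.png

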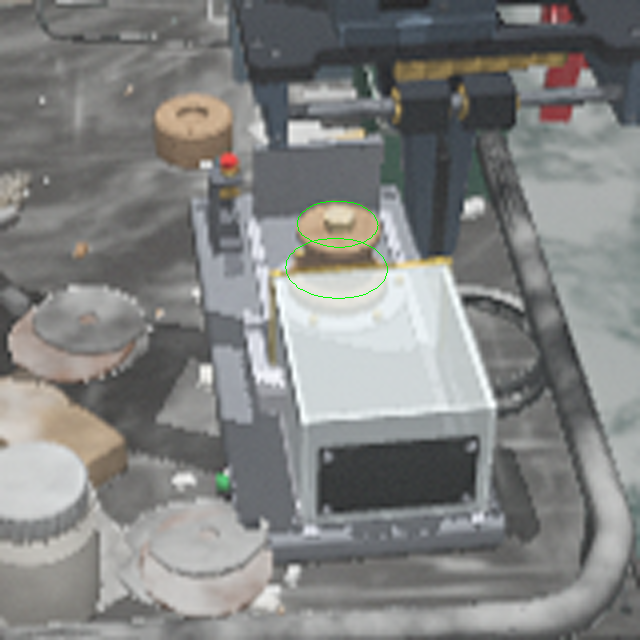

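View pics/top8.png

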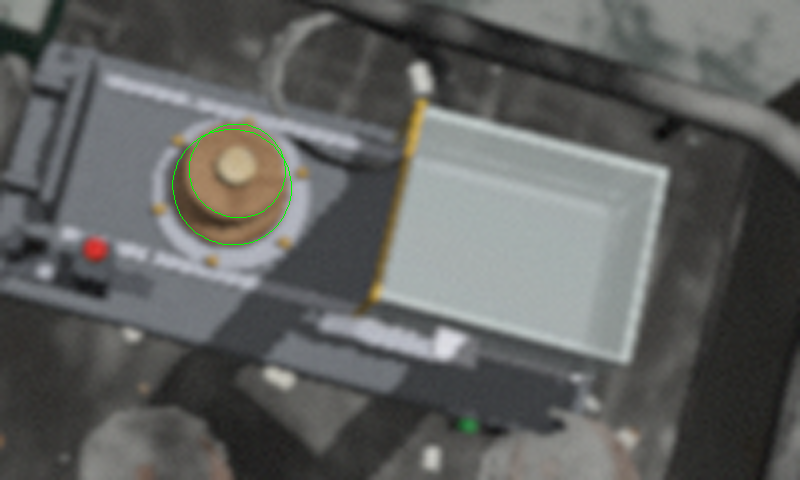

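```bash
python3 - <<'E'
from h import *
t=pickle.load(open('top.pkl','rb'));s=pickle.load(open('side.pkl','rb'))
for z in(20,40):print(onz(t,(424,240),z),onz(s,(300,297),z),onz(s,(345,270),z), onz(t,(432,205),z))
print(proj(t,[422,-273,51]),proj(s,[422,-273,51]),proj(t,[419,-291,51]))
E
```

```text
[ 353.64872429 -333.05314318   20.        ] [ 406.7906034  -305.44053562   20.        ] [ 533.61336122 -257.91846883   20.        ] [ 436.22686257 -350.9568381    20.        ]
[ 351.19993618 -324.63480944   40.        ] [ 399.76109363 -322.0973374    40.        ] [ 523.01200314 -275.91368666   40.        ] [ 431.90232277 -342.13182425   40.        ]
[[403.09019416 205.61731259]] [[302.05093983 274.69482946]] [[411.15937711 207.69708621]]
```

Emit:
arm_command(
  series=[0.003, 0, -0.07, 0, 0, 0, 0, 0, -0.08, 0, 0, 0, 0, 0, -0.08, 0, 0, 0, 0, 0, -0.08, 0, 0, 0, 0, 0, -0.07, 0, 0, 0, 0, 0, -0.04, 0, 0, 0, 0, 0, -0.03, 0, 0, 0, 0, 0, 0, 0, 0, 0, 0, 0, 0, 0, 0, 0],
)

```text
time_s: 12.6
ee_pos: [422.7, -272.7, 65.0]
ee_rot: [-179.9, -0.0, 80.3]
force: [0.9, -0.3, 0.1]
gripper_width: 0.7
```

Emit:
arm_command(
  series=[0.0013, 0.0074, 0, 0, 0, 0, 0.0013, 0.0074, 0, 0, 0, 0, 0.0013, 0.0074, 0, 0, 0, 0, 0.0013, 0.0074, 0, 0, 0, 0, 0.0013, 0.0074, 0, 0, 0, 0, 0.0013, 0.0074, 0, 0, 0, 0, 0, 0, 0, 0, 0, 0, 0, 0, 0, 0, 0, 0],
)

```text
time_s: 13.27
ee_pos: [426.0, -255.8, 65.5]
ee_rot: [180.0, 0.0, 80.3]
force: [0.2, -0.1, 0.9]
gripper_width: 0.3
```

Emit:
arm_command(
  series=[0.0008, 0.0049, 0, 0, 0, 0, 0.0008, 0.0049, 0, 0, 0, 0, 0.0008, 0.0049, 0, 0, 0, 0, 0.0008, 0.0049, 0, 0, 0, 0, 0.0008, 0.0049, 0, 0, 0, 0, 0.0008, 0.0049, 0, 0, 0, 0, 0.0008, 0.0049, 0, 0, 0, 0, 0, 0, 0, 0, 0, 0, 0, 0, 0, 0, 0, 0],
)

```text
time_s: 14.02
ee_pos: [428.3, -242.0, 65.3]
ee_rot: [180.0, -0.0, 80.3]
force: [-0.4, -0.7, -0.4]
gripper_width: 0.6
```

Emit:
arm_command(
  series=[0.0008, 0.0049, 0, 0, 0, 0, 0.0008, 0.0049, 0, 0, 0, 0, 0.0008, 0.0049, 0, 0, 0, 0, 0.0008, 0.0049, 0, 0, 0, 0, 0.0008, 0.0049, 0, 0, 0, 0, 0, 0, 0, 0, 0, 0, 0, 0, 0, 0, 0, 0],
)

```text
time_s: 14.6
ee_pos: [430.0, -232.1, 65.4]
ee_rot: [180.0, -0.0, 80.3]
force: [0.6, -1.1, -1.4]
gripper_width: 0.5
```

Emit:
arm_command(
  series=[0.0008, 0.0049, 0, 0, 0, 0, 0.0008, 0.0049, 0, 0, 0, 0, 0.0008, 0.0049, 0, 0, 0, 0, 0.0008, 0.0049, 0, 0, 0, 0, 0.0008, 0.0049, 0, 0, 0, 0, 0, 0, 0, 0, 0, 0, 0, 0, 0, 0, 0, 0],
)

```text
time_s: 15.18
ee_pos: [431.6, -222.4, 65.4]
ee_rot: [180.0, -0.0, 80.3]
force: [0.3, -1.5, 0.1]
gripper_width: 0.5
```

```bash
python3 - <<'E'
from workcell import env, grab_frame
from h import *
print(env.state()['ee_pos'],env.state()['force'])
d=grab_frame('side'); crop(d,220,130,360,290,4,'pics/s9.png')
E
```

```text
[ 431.59757376 -222.35094002   65.44334759] [ 0.28110787 -1.54618287  0.05605442]
```

View pics/s9.png

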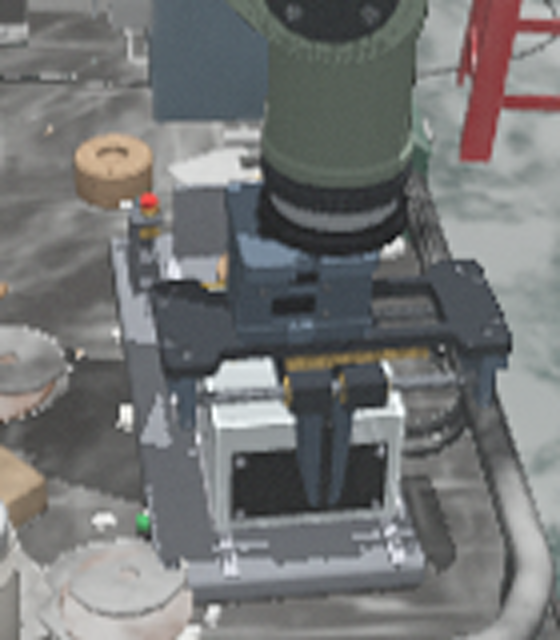

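Emit:
arm_command(
  series=[0.0017, 0.0099, 0, 0, 0, 0, 0.0017, 0.0099, 0, 0, 0, 0, 0.0017, 0.0099, 0, 0, 0, 0, 0.0017, 0.0099, 0, 0, 0, 0, 0.0017, 0.0099, 0, 0, 0, 0, 0.0017, 0.0099, 0, 0, 0, 0, 0.0017, 0.0099, 0, 0, 0, 0, 0.0017, 0.0099, 0, 0, 0, 0, 0.0017, 0.0099, 0, 0, 0, 0, 0.0017, 0.0099, 0, 0, 0, 0, 0.0017, 0.0099, 0, 0, 0, 0, 0.0017, 0.0099, 0, 0, 0, 0, 0.0017, 0.0099, 0, 0, 0, 0, 0.0017, 0.0099, 0, 0, 0, 0, 0.0017, 0.0099, 0, 0, 0, 0, 0.0017, 0.0099, 0, 0, 0, 0, 0, 0, 0, 0, 0, 0, 0, 0, 0, 0, 0, 0],
)

```text
time_s: 16.73
ee_pos: [442.1, -158.8, 65.3]
ee_rot: [-180.0, -0.0, 80.3]
force: [1.0, -3.5, 0.6]
gripper_width: 0.2
```

Emit:
arm_command(
  series=[0.0008, 0.0049, 0, 0, 0, 0, 0.0008, 0.0049, 0, 0, 0, 0, 0.0008, 0.0049, 0, 0, 0, 0, 0.0008, 0.0049, 0, 0, 0, 0, 0.0008, 0.0049, 0, 0, 0, 0, 0.0008, 0.0049, 0, 0, 0, 0, 0.0008, 0.0049, 0, 0, 0, 0, 0.0008, 0.0049, 0, 0, 0, 0, 0.0008, 0.0049, 0, 0, 0, 0, 0.0008, 0.0049, 0, 0, 0, 0, 0.0008, 0.0049, 0, 0, 0, 0, 0.0008, 0.0049, 0, 0, 0, 0, 0.0008, 0.0049, 0, 0, 0, 0],
)

```text
time_s: 17.82
ee_pos: [446.4, -133.7, 65.4]
ee_rot: [180.0, 0.0, 80.3]
force: [1.1, -4.6, 0.1]
gripper_width: 0.6
```

```bash
python3 - <<'E'
from workcell import env, grab_frame
from h import *
print(env.state()['ee_pos'],env.state()['force'])
d=grab_frame('side'); crop(d,220,130,360,290,4,'pics/s10.png')
d=grab_frame('top'); crop(d,220,130,400,250,4,'pics/t10.png')
E
```

```text
[ 446.43489199 -133.67755933   65.35688366] [ 1.1077664  -4.58203359  0.14227337]
```

View pics/s10.png

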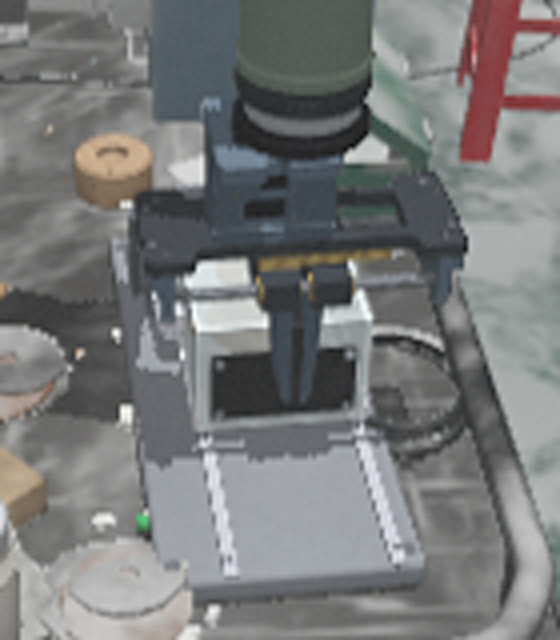

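View pics/t10.png

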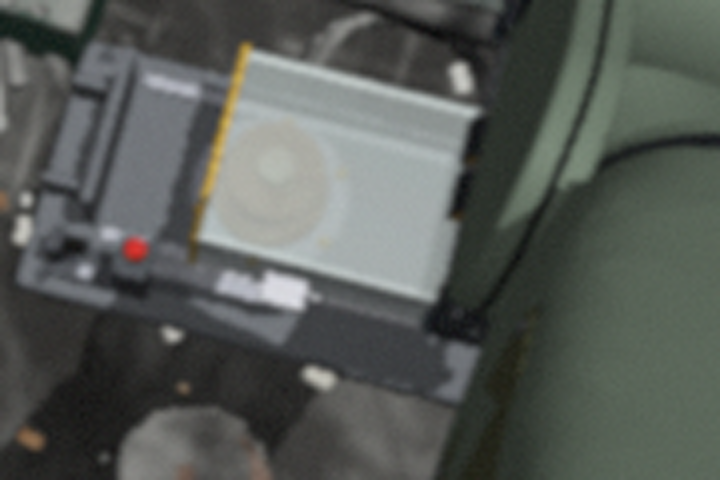

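Emit:
arm_command(
  series=[0.0006, 0.0037, 0, 0, 0, 0, 0.0006, 0.0037, 0, 0, 0, 0, 0.0006, 0.0037, 0, 0, 0, 0, 0.0006, 0.0037, 0, 0, 0, 0, 0, 0, 0, 0, 0, 0],
)

```text
time_s: 18.33
ee_pos: [447.5, -127.6, 65.3]
ee_rot: [180.0, -0.0, 80.3]
force: [1.1, -3.6, -0.1]
gripper_width: 1.0
```

Emit:
arm_command(
  series=[0.0004, 0.0025, 0, 0, 0, 0, 0.0004, 0.0025, 0, 0, 0, 0, 0.0004, 0.0025, 0, 0, 0, 0, 0.0004, 0.0025, 0, 0, 0, 0, 0, 0, 0, 0, 0, 0],
)

```text
time_s: 18.75
ee_pos: [448.2, -123.7, 65.4]
ee_rot: [180.0, -0.0, 80.3]
force: [1.6, -3.7, -0.2]
gripper_width: 0.2
```

Emit:
arm_command(
  series=[0.0004, 0.0025, 0, 0, 0, 0, 0.0004, 0.0025, 0, 0, 0, 0, 0.0004, 0.0025, 0, 0, 0, 0, 0.0004, 0.0025, 0, 0, 0, 0, 0, 0, 0, 0, 0, 0],
)

```text
time_s: 19.17
ee_pos: [448.8, -120.2, 65.4]
ee_rot: [180.0, 0.1, 80.3]
force: [0.4, -6.0, -2.1]
gripper_width: 0.5
```

Emit:
arm_command(
  series=[0.0004, 0.0025, 0, 0, 0, 0, 0.0004, 0.0025, 0, 0, 0, 0, 0.0004, 0.0025, 0, 0, 0, 0, 0.0004, 0.0025, 0, 0, 0, 0, 0, 0, 0, 0, 0, 0],
)

```text
time_s: 19.58
ee_pos: [449.3, -117.3, 65.4]
ee_rot: [180.0, 0.2, 80.3]
force: [-0.4, -10.6, -2.4]
gripper_width: 0.3
```

Emit:
arm_command(
  series=[0.0004, 0.0025, 0, 0, 0, 0, 0.0004, 0.0025, 0, 0, 0, 0, 0.0004, 0.0025, 0, 0, 0, 0, 0, 0, 0, 0, 0, 0, 0, 0, 0, 0, 0, 0],
)

```text
time_s: 20.0
ee_pos: [449.8, -114.4, 65.4]
ee_rot: [180.0, 0.2, 80.3]
force: [0.7, -10.2, -0.3]
gripper_width: 1.0
```

Emit:
arm_command(
  series=[0.0004, 0.0025, 0, 0, 0, 0, 0.0004, 0.0025, 0, 0, 0, 0, 0.0004, 0.0025, 0, 0, 0, 0, 0, 0, 0, 0, 0, 0, 0, 0, 0, 0, 0, 0],
)

```text
time_s: 20.42
ee_pos: [450.3, -111.4, 65.4]
ee_rot: [180.0, 0.2, 80.3]
force: [0.3, -10.8, -1.4]
gripper_width: 0.7
```

Emit:
arm_command(
  series=[0.0004, 0.0025, 0, 0, 0, 0, 0.0004, 0.0025, 0, 0, 0, 0, 0, 0, 0, 0, 0, 0, 0, 0, 0, 0, 0, 0],
)

```text
time_s: 20.75
ee_pos: [450.7, -109.5, 65.4]
ee_rot: [180.0, 0.2, 80.4]
force: [0.8, -10.1, -1.5]
gripper_width: 0.3
```

Emit:
arm_command(
  series=[0.0004, 0.0025, 0, 0, 0, 0, 0.0004, 0.0025, 0, 0, 0, 0, 0, 0, 0, 0, 0, 0, 0, 0, 0, 0, 0, 0],
)

```text
time_s: 21.08
ee_pos: [451.0, -107.6, 65.4]
ee_rot: [180.0, 0.2, 80.4]
force: [0.0, -10.4, -1.1]
gripper_width: 0.8
```

Emit:
arm_command(
  series=[0.0004, 0.0025, 0, 0, 0, 0, 0.0004, 0.0025, 0, 0, 0, 0, 0, 0, 0, 0, 0, 0, 0, 0, 0, 0, 0, 0],
)

```text
time_s: 21.42
ee_pos: [451.4, -104.9, 65.4]
ee_rot: [180.0, 0.1, 80.3]
force: [1.2, -8.5, -1.6]
gripper_width: 0.6
```

Emit:
arm_command(
  series=[0.0004, 0.0025, 0, 0, 0, 0, 0, 0, 0, 0, 0, 0, 0, 0, 0, 0, 0, 0],
)

```text
time_s: 21.67
ee_pos: [451.6, -103.6, 65.4]
ee_rot: [180.0, 0.1, 80.3]
force: [1.5, -7.1, -1.2]
gripper_width: 0.7
```

Emit:
arm_command(
  series=[0.0004, 0.0025, 0, 0, 0, 0, 0, 0, 0, 0, 0, 0, 0, 0, 0, 0, 0, 0],
)

```text
time_s: 21.92
ee_pos: [451.9, -102.1, 65.4]
ee_rot: [180.0, 0.0, 80.3]
force: [1.9, -4.9, -2.0]
gripper_width: 0.6
```

Emit:
arm_command(
  series=[0.0004, 0.0025, 0, 0, 0, 0, 0, 0, 0, 0, 0, 0, 0, 0, 0, 0, 0, 0],
)

```text
time_s: 22.17
ee_pos: [451.1, -100.2, 65.2]
ee_rot: [-179.9, -0.1, 80.2]
force: [-0.3, -2.2, 0.8]
gripper_width: 0.4
```

Emit:
arm_command(
  series=[0.0004, 0.0025, 0, 0, 0, 0, 0, 0, 0, 0, 0, 0, 0, 0, 0, 0, 0, 0],
)

```text
time_s: 22.42
ee_pos: [451.2, -99.8, 65.2]
ee_rot: [-179.9, 0.0, 80.3]
force: [0.2, -3.7, -0.0]
gripper_width: 0.4
```

Emit:
arm_command(
  series=[0.0004, 0.0025, 0, 0, 0, 0, 0, 0, 0, 0, 0, 0, 0, 0, 0, 0, 0, 0],
)

```text
time_s: 22.67
ee_pos: [451.4, -98.9, 65.2]
ee_rot: [-179.9, 0.0, 80.3]
force: [-0.8, -5.1, 1.2]
gripper_width: 0.5
```

Emit:
arm_command(
  series=[0.0004, 0.0025, 0, 0, 0, 0, 0, 0, 0, 0, 0, 0, 0, 0, 0, 0, 0, 0],
)

```text
time_s: 22.92
ee_pos: [451.6, -97.9, 65.2]
ee_rot: [-179.9, 0.0, 80.3]
force: [-2.9, -4.5, 1.6]
gripper_width: 0.5
```

Emit:
arm_command(
  series=[0.0004, 0.0025, 0, 0, 0, 0, 0, 0, 0, 0, 0, 0, 0, 0, 0, 0, 0, 0],
)

```text
time_s: 23.17
ee_pos: [451.8, -96.8, 65.2]
ee_rot: [-179.9, 0.0, 80.3]
force: [-2.7, -4.9, 0.3]
gripper_width: 0.7
```

Emit:
arm_command(
  series=[0.0002, 0.0012, 0, 0, 0, 0, 0, 0, 0, 0, 0, 0, 0, 0, 0, 0, 0, 0],
)

```text
time_s: 23.42
ee_pos: [451.8, -96.7, 65.2]
ee_rot: [-179.9, 0.0, 80.3]
force: [-2.6, -5.2, 0.5]
gripper_width: 0.3
```

```bash
python3 - <<'E'
from workcell import env, grab_frame
from h import *
print(env.state()['ee_pos'],env.state()['force'])
d=grab_frame('side'); crop(d,220,130,360,290,4,'pics/s11.png')
d=grab_frame('top'); crop(d,220,130,400,250,4,'pics/t11.png')
E
```

```text
[451.82216775 -96.66338439  65.23286034] [-2.61302846 -5.22462832  0.46487892]
```

View pics/s11.png

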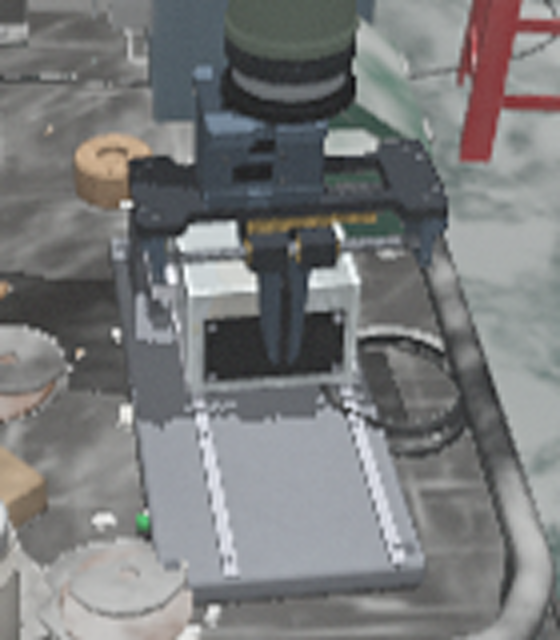

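View pics/t11.png

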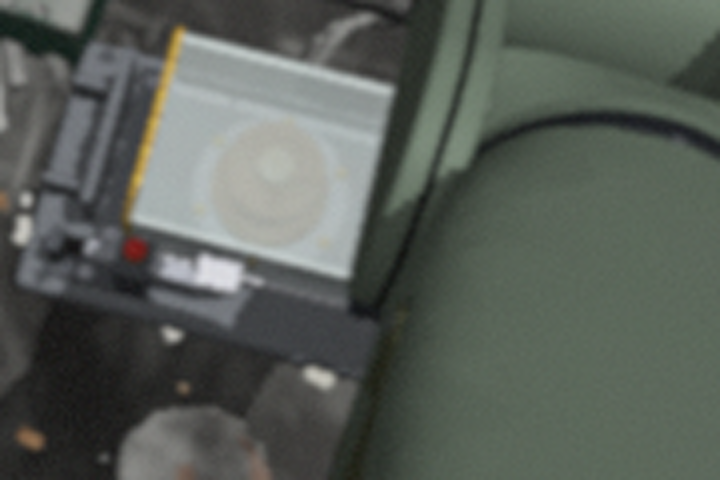

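Emit:
arm_command(
  series=[-0.0004, -0.0025, 0, 0, 0, 0, -0.0004, -0.0025, 0, 0, 0, 0, -0.0004, -0.0025, 0, 0, 0, 0, -0.0004, -0.0025, 0, 0, 0, 0, 0, 0, 0, 0, 0, 0],
)

```text
time_s: 23.93
ee_pos: [452.1, -100.3, 65.3]
ee_rot: [180.0, -0.0, 80.2]
force: [-1.3, -2.0, -0.8]
gripper_width: 0.5
```

Emit:
arm_command(
  series=[-0.0004, -0.0025, 0, 0, 0, 0, -0.0004, -0.0025, 0, 0, 0, 0, -0.0004, -0.0025, 0, 0, 0, 0, -0.0004, -0.0025, 0, 0, 0, 0, -0.0004, -0.0025, 0, 0, 0, 0, 0, 0, 0, 0, 0, 0],
)

```text
time_s: 24.43
ee_pos: [451.2, -105.5, 65.4]
ee_rot: [180.0, -0.0, 80.2]
force: [0.3, 0.3, -0.1]
gripper_width: 0.4
```

```bash
python3 - <<'E'
from workcell import env, grab_frame
from h import *
print(env.state()['ee_pos'],env.state()['force'])
d=grab_frame('side'); crop(d,220,130,360,290,4,'pics/s12.png')
d=grab_frame('top'); crop(d,220,130,400,250,4,'pics/t12.png')
E
```

```text
[ 451.18824911 -105.53920381   65.43393431] [ 0.3324206   0.28674338 -0.05453406]
```

View pics/t12.png

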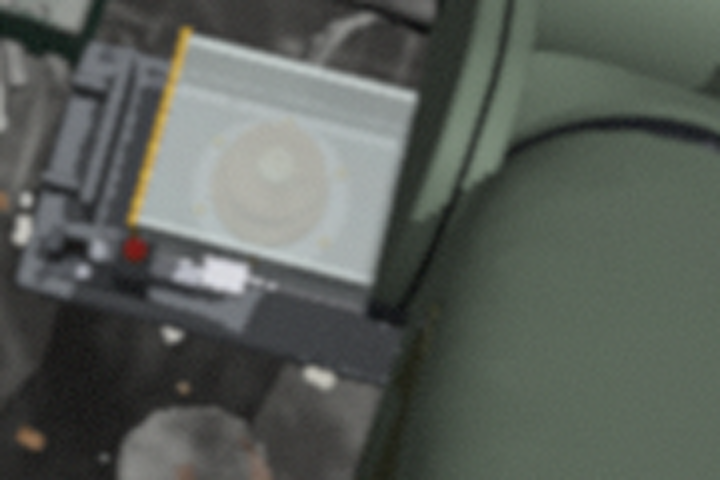

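Emit:
arm_command(
  series=[-0.0017, -0.01, 0, 0, 0, 0, -0.0034, -0.0197, 0, 0, 0, 0, -0.0034, -0.0197, 0, 0, 0, 0, -0.0034, -0.0197, 0, 0, 0, 0, -0.0034, -0.0197, 0, 0, 0, 0, -0.0034, -0.0197, 0, 0, 0, 0, 0, 0, 0, 0, 0, 0],
)

```text
time_s: 25.12
ee_pos: [443.4, -150.4, 65.4]
ee_rot: [180.0, 0.0, 80.2]
force: [-1.1, 0.7, 0.7]
gripper_width: 0.4
```

Emit:
arm_command(
  series=[0, 0, 0.05, 0, 0, 0, 0, 0, 0.08, 0, 0, 0, 0, 0, 0.08, 0, 0, 0, 0, -0.05, 0.08, 0, 0, 0, 0, -0.08, 0.08, 0, 0, 0, 0, -0.08, 0.05, 0, 0, 0, 0, -0.08, 0.02, 0, 0, 0, 0, 0, 0, 0, 0, 0, 0, 0, 0, 0, 0, 0],
)

```text
time_s: 25.87
ee_pos: [443.4, -263.4, 238.9]
ee_rot: [180.0, -0.0, 80.1]
force: [0.2, 1.2, -0.1]
gripper_width: 0.8
```

```bash
python3 - <<'E'
from workcell import env, grab_frame
from h import *
from fit import W
p=np.load('base.npy');a=np.linspace(0,2*np.pi,72);c=W(p,(0,85,57))
print(env.state()['ee_pos'],env.state()['force'])
for n,b,f in(('side',(200,130,340,280),4),('top',(160,130,360,250),4)):
    d=grab_frame(n); crop(d,*b,f,f'pics/{n}13.png')
E
```

```text
[ 443.37032217 -263.42525031  238.9255777 ] [ 0.18783657  1.21512643 -0.10669739]
```

View pics/side13.png

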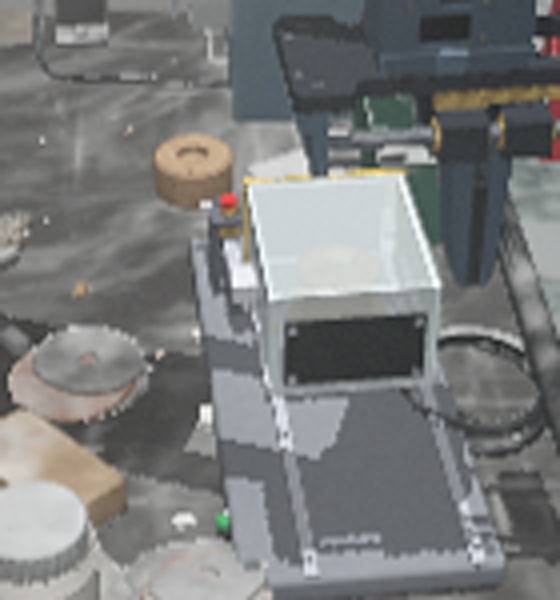

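View pics/top13.png

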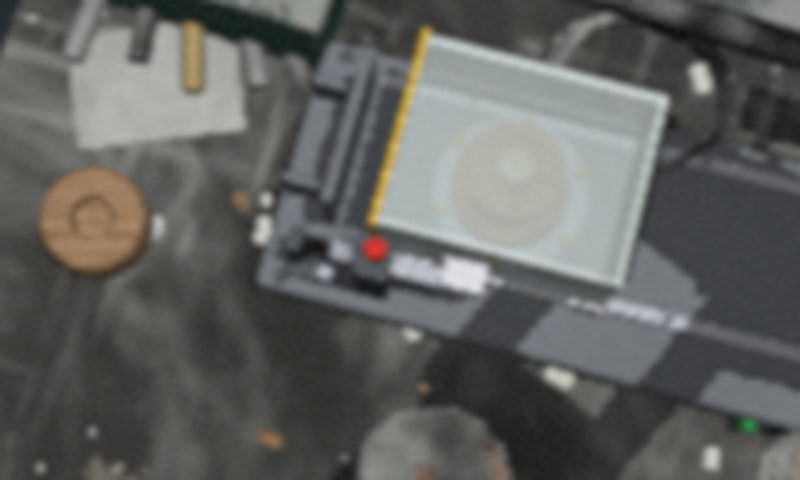

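```bash
python3 - <<'E'
from workcell import env
print(env.job_done())
E
```

```text
the job is handed in; nothing more can be done
None
```

The knob is standing on the turntable, the guard is shut and held by its catch, and I have handed the job in. No verdict was reported.

- **Knob:** My first grip sat slightly too high on the round head and pushed the gripper up. I let go, lowered about 5 mm and gripped again with no vertical force. The foot met the turntable when the TCP was 58 mm above the table, as predicted. Pictures after release show the knob upright inside the ring of studs; I judge it within about 1–2 mm of the axis.
- **Guard:** The push reached about 11 N, then dropped to about 2–4 N, which is consistent with the click at an estimated travel of about 150 mm. I pushed roughly 4 mm further and then backed off. These forces were read only at the end of each short move, so a brief higher peak could have gone unseen, though the limit is 25 N.
- **Last checks:** With the arm well clear, both pictures show the guard still shut, the knob upright inside it, and the chuck with no visible shift. The clock read about 26 s of the 61 s allowed.

One check disagreed: in the side view the fingertips looked 5–7 mm higher than the TCP and camera calibration predicted. It did not affect the result.

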